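# Change the workpiece in the V-block and hold it seated

## Robot

A 7-joint arm with a two-finger parallel gripper is mounted at the origin on the work surface; the furniture and walls round the work are solid. World frame = base frame: x ahead of the robot, y to its left, z up, the work surface at z = 0. Lengths are in m, angles in rad, forces in N, time in s.
With the tool pointing down it reaches from about 0.425 to 0.925 m from the base axis. Payload 6.8 kg.
Tool frame: the origin (TCP) lies on the mounting face of the last link; the fingertips stand 173 mm ahead of it and the grasp point (between the pads) lies 155 mm ahead of it; z points along the fingers, y is the line along which they close (so a half turn about z gives the same grasp; the last joint's range is limited). The gripper opens to 85 mm and grips with 20 to 120 N. Pads are 22 mm wide; open, the fingers measure 114 mm over their backs; the gripper's body (76 mm by 85 mm) begins 54 mm behind the grasp point. The pads swing forward as they close: fully open they stand 13 mm farther back than shut.
Start: joints at [-0.108, 0.477, 0.022, 1.555, -0.011, 1.109, -0.083], TCP at [0.675, 0, 0.405] pointing down, gripper open.
Joint ranges: [-2.96, 2.96], [-0.34, 2.1], [-1.41, 1.46], [0.24, 2.44], [-1.37, 4.51], [0.17, 1.92], [-2.96, 2.96]. Speed limits (rad/s): [2.39, 2.39, 3.14, 3.14, 3.14, 3.14, 3.14].

## Interface

Orientations are given as a unit quaternion [w, x, y, z].
In Python, from station import bot gives the robot as it stands. The module is installed in compiled form; this text tells all that it offers.
- The arm moves only by the shell command python3 -m pendant 'ROWS' [FORCE]. ROWS is JSON, a list of rows, each a list of 5 numbers: the finger opening in m, from 0 to 0.0854, then the shift along the tool's x, y, z in m, then the turn about the tool's z in degrees. In form: [[jaw, x, y, z, yaw], ...]. A call has 1 to 12 rows; each row shifts and turns the commanded pose from where the row before left it, along the tool's axes as they then stand; what a row does not reach is not made up. A row lasts 1/12 s, in which the tool goes at most 41.7 mm and 7.16 degrees, less where a joint would pass 70% of its speed; a pose out of reach is approached as far as the arm can. A call with a gripper value outside its range is refused whole. The fingers move at their own pace and stop on an object; FORCE is the grip in N (left out, the last holds). Time passes only in rows, so rows that do not move let the fingers close. It gives the time, the measured TCP pose, the force, the opening and the grip force at its end, in the units of the state.
- bot.get_obs(): the state, without advancing time (a new reading comes with each control period).
- bot.read_camera(name): name is "scene" or "side" or "wrist"; returns (picture, depth): 384x512x3 uint8, blue, green, red; 384x512 float32, m along the optical axis (not along the pixel's ray), 0 where there is no reading.
- bot.camera_model(name): a dict with "intrinsics" (3x3 intrinsics, pixels), "R" (3x3) and "t" (3): a world point X has camera coordinates R X + t. Camera axes: x right, y down, z forward; pixel columns grow to the right and rows downward; lengths in m; the calibration is good to about 2 mm. A picture is of the moment at which its call begins: read the wrist's pose just before it. camera_model takes no time and is no camera call; for the wrist camera it gives the pose at the moment of the call.
- bot.hand_in(): hands the job in; it is judged then, once.
Trained networks look in the newest picture that a camera, given by its name, has taken for a name from the list of things; names that differ only in an ending like _2 or _b are one class to them, and where a whole thing is asked for, a point or a joint stands for the part that bears it (a point fixed in the world has none). Each returns a list of dicts, best first, with "score" (0 to 1); they miss things now and then, are a little off and sometimes report something else, mostly with a low value. They report only what shows in the picture. A call takes as long as a camera call.
- bot.boxes_of(name, camera): "at" ([column, row] in pixels, amid what is visible of it).
- bot.trace(name, camera): "mask" (384x512 bool, what is visible of it) and "at" ([column, row] in pixels, amid what is visible of it).
- bot.pinpoint(name, camera): "at" ([column, row] in pixels: a listed point, or the origin of a listed thing).
The state is a dict: "t": time; "q": joint angles; "joint_vel": joint speeds; "joint_torque": joint torques, N m; "eef_pos": TCP position; "tool_rot": TCP orientation; "contact_force": force on the tool from outside, world axes, zero at the start; "torque": the same for the moment, N m; "gripper_width": opening from 0.0 (shut) to 1.0 (fully open); "grasp_force": force on a finger pad.
Only numpy, scipy, OpenCV 4.12 (cv2) and the standard library are available. Lean on these libraries where they do the work, as an engineer would, in place of code of your own. Each camera call takes 0.05 s, during which the arm holds its last target. There are 200 camera calls.

## Task

Clear the thin wooden dowel out of the V-block and put it flat in the tray that already holds a dowel, not in the one with the little wooden block. Then lay the thick aluminium bar in the V-block, lengthwise along the V and centred end to end, and finish while holding it there: with the gripper keep it pressed firmly down, with about 10 newtons, so that it bears on both faces of the V, and do not let go or back off at the end. Do not force it, and leave everything else where it is.

Things in the scene. Friction and masses are not known exactly. Their poses are not given: they have to be found in the camera images.
- v_block: Wooden V-block, fixed to the bench: base board 84 x 136 x 12 mm with two uprights, each with a 90-degree V notch open upward, 37 mm wide at its top. Origin: centre of the underside. The V runs along y. Uprights: 56 mm wide (x), from y = 30 to 52 and -30 to -52 mm; bottom of the V at z = 32, tops at z = 50 mm. In the gap between them (down to z = 12 mm) fingers can reach round a part in the V.
- v_face_near: The two V faces (one per upright) on the block's -x side of the V, sloping at 45 degrees. Origin and axes as those of the V-block.
- v_face_far: The two V faces (one per upright) on the block's +x side of the V, sloping at 45 degrees. Origin and axes as those of the V-block.
- v_seat (a point): Point where the middle of the thick bar lies when it is seated: on the V's centre line, midway along the block, 54.6 mm above the bench. Axes as those of the V-block (y along the V).
- round_bar: Thick round aluminium bar, 32 mm in diameter, 130 mm long, about 0.15 kg, lying on its side on the bench, free to roll. Origin at its middle, on its axis; its y axis runs along the bar. Seated in the V it overhangs the uprights by 13 mm at each end, and its top is 71 mm above the bench.
- dowel_a: Thin wooden dowel, 12 mm in diameter, 100 mm long, lying in the V at the start, its axis then 40 mm above the bench. Its y axis runs along it; origin at the middle of its length, on its surface (the underside at the start).
- dowel_mid (a point): Middle of that thin dowel, on its axis.
- dowel_tray: Grey plastic tray that already holds a dowel; fixed. 100 x 140 x 30 mm outside (x, y, z), walls and floor 4 mm, open on top. Origin: centre of its underside, on the bench. It and the other tray are alike and may change places.
- dowel_b: The other dowel, like the first, lying in the dowel tray, along the tray's y axis, about 30 mm to the tray's -x side of its middle. Its y axis runs along it; origin at the middle of its length, on its surface.
- dowel_b_mid (a point): Middle of that other dowel, on its axis.
- block_tray: Tray like the dowel tray, with a small wooden block in it; fixed. Nothing is to be put in it.
- small_block: Small wooden block 35 x 50 x 20 mm in the block tray; leave it there.
- sanding: Bystander: sanding block 64 x 117 x 35 mm lying on the bench near the robot; origin at the centre of its underside.
- clip: Bystander: black spring clip with wire handles, 41 x 41 x 53 mm, standing on the bench; origin at the centre of its underside.

How it is judged:
On the way, in this order (a step that is already met when the one before it is completed fails the run):
1. the thin dowel lies in the tray with the other dowel, let go (x of dowel_mid in the frame of dowel_tray between -0.046 and 0.046 m and y of dowel_mid in the frame of dowel_tray between -0.066 and 0.066 m and z of dowel_mid in the frame of dowel_tray between 0.004 and 0.034 m and angle between dowel_a's own y axis and vertical between 1.27 and 1.87 rad and linear speed of dowel_a below 0.03 m/s and contact force between the fingers and dowel_a below 0.05 N), for 0.2 s.
2. the thick bar lies in the V, along it and centred (x of round_bar in the frame of v_seat between -0.003 and 0.003 m and z of round_bar in the frame of v_seat between -0.003 and 0.003 m and y of round_bar in the frame of v_seat between -0.015 and 0.015 m and angle between the y axis of round_bar and the y axis of v_block, either way round below 0.06 rad), for 0.2 s.
At the end, for the whole second after the job is handed in: The gripper presses the bar (over 3 N) into the V: over 2.5 N on the faces of each side, at rest, its middle within 3 mm across and in height and 15 mm along of v_seat, aligned within 0.06 rad. The thin dowel lies let go and flat (0.3 rad) in the dowel tray, with the other dowel (all of step 1 and all of step 2 and contact force between round_bar and v_face_near above 2.5 N and contact force between round_bar and v_face_far above 2.5 N and contact force between the fingers and round_bar above 3 N and linear speed of round_bar below 0.01 m/s and x of dowel_b_mid in the frame of dowel_tray between -0.048 and 0.048 m and y of dowel_b_mid in the frame of dowel_tray between -0.068 and 0.068 m and z of dowel_b_mid in the frame of dowel_tray below 0.034 m); the arm keeps its last pose, push and grip.
It fails at once if the bar is forced into the V-block with more than 60 N (contact force between round_bar and v_face_near above 60 N or contact force between round_bar and v_face_far above 60 N).
It fails at once if the sanding block or the spring clip is moved by more than 30 mm, or the small wooden block by more than 40 mm (distance of any of sanding, clip from where it was at the start of the episode above 0.03 m or distance of small_block from where it was at the start of the episode above 0.04 m).
It fails at once if the dowel is put into the block tray (x of dowel_mid in the frame of block_tray between -0.046 and 0.046 m and y of dowel_mid in the frame of block_tray between -0.066 and 0.066 m and z of dowel_mid in the frame of block_tray below 0.034 m).
It also fails if it takes over 54 s, if anything falls off the work surface, if the arm or the gripper's body presses on something with over 40 N, if the wrist force passes 120 N, or if a joint passes its speed limit or range.

## Working session

There is one attempt and no reset: what is moved stays moved. The work goes in short steps, Python scripts to look and compute and a shell command to move; the robot and the scene stay as the last step left them, time stands still between calls to the robot, and variables do not carry over. Pictures are saved under pics/ and viewed, at most 10 in all, crops included, and the job is handed in when it is done.

```bash
mkdir -p pics
cat > h.py <<'E'
import numpy as np, cv2
from station import bot
def cloud(cam, depth):
    m=bot.camera_model(cam); K=np.array(m["intrinsics"]); R=np.array(m["R"]); t=np.array(m["t"])
    v,u=np.mgrid[:384,:512]
    p=np.stack([(u-K[0,2])/K[0,0]*depth,(v-K[1,2])/K[1,1]*depth,depth],-1)
    return (p-t)@R
def show(*cams):
    out={}
    for c in cams:
        img,d=bot.read_camera(c); out[c]=(img,d,cloud(c,d))
    return out
def look(names,cam,P,depth):
    for n in names:
        for r in bot.trace(n,cam)[:2]:
            m=r["mask"]&(depth>0)
            if m.sum()<10: continue
            q=P[m]; c=np.median(q,0); top=q[q[:,2]>np.percentile(q[:,2],80)]
            xy=q[:,:2]; ctr,sz,ang=cv2.minAreaRect(xy.astype(np.float32))
            print(n,round(r["score"],2),np.round(r["at"]),"med",c.round(3),"zmax",np.percentile(q[:,2],98).round(3),"rect",np.round(ctr,3),np.round(sz,3),round(ang,1),m.sum())
E
python3 - <<'E'
from h import *
o=show("scene","side","wrist")
im=np.vstack([np.hstack([o["scene"][0],o["side"][0]])]);cv2.imwrite("pics/a.png",cv2.resize(im,(800,300)));cv2.imwrite("pics/w.png",o["wrist"][0])
for c in ("scene","side","wrist"):
    print(c); look(["v_block","round_bar","dowel_a","dowel_tray","block_tray","small_block","sanding","clip"],c,o[c][2],o[c][1])
s=bot.get_obs();print(s["t"],s["eef_pos"],s["tool_rot"],s["contact_force"])
E
```

```text
scene
v_block 0.61 [284. 134.] med [ 0.522 -0.159  0.014] zmax 0.051 rect [ 0.535 -0.202] [0.172 0.09 ] 89.4 2132
round_bar 0.84 [211. 251.] med [0.525 0.12  0.029] zmax 0.034 rect [0.536 0.134] [0.153 0.077] 84.4 1406
dowel_a 0.69 [281. 126.] med [ 0.53  -0.179  0.045] zmax 0.049 rect [ 0.533 -0.209] [0.018 0.155] 4.6 213
dowel_a 0.67 [225. 152.] med [ 0.609 -0.099  0.014] zmax 0.018 rect [ 0.613 -0.096] [0.024 0.121] 5.0 303
dowel_tray 0.91 [211. 150.] med [ 0.648 -0.105  0.007] zmax 0.031 rect [ 0.649 -0.118] [0.122 0.174] 0.4 3199
block_tray 0.79 [141. 220.] med [0.677 0.106 0.006] zmax 0.031 rect [0.683 0.085] [0.122 0.165] 3.6 4200
block_tray 0.49 [312. 210.] med [ 0.407 -0.028  0.012] zmax 0.052 rect [ 0.409 -0.038] [0.051 0.042] 48.0 433
small_block 0.9 [150. 207.] med [0.667 0.083 0.023] zmax 0.026 rect [0.677 0.073] [0.048 0.066] 4.5 660
small_block 0.68 [282. 127.] med [ 0.531 -0.176  0.045] zmax 0.048 rect [ 0.536 -0.182] [0.021 0.101] 0.6 256
sanding 0.84 [316. 270.] med [0.358 0.085 0.035] zmax 0.038 rect [0.365 0.068] [0.126 0.078] 67.4 3273
clip 0.81 [314. 212.] med [
[... 1548 characters left out ...]
279 0.058] 72.1 1987
block_tray 0.88 [259.  68.] med [0.676 0.112 0.005] zmax 0.031 rect [0.675 0.097] [0.111 0.154] 3.2 11174
small_block 0.74 [256.  96.] med [0.673 0.081 0.024] zmax 0.026 rect [0.673 0.081] [0.035 0.052] 4.0 1433
sanding 0.56 [ 14. 101.] med [0.397 0.078 0.019] zmax 0.036 rect [0.386 0.065] [0.126 0.039] 79.0 2556
clip 0.92 [ 54. 193.] med [ 0.417 -0.033  0.013] zmax 0.053 rect [ 0.398 -0.042] [0.083 0.043] 24.3 1042
clip 0.34 [169. 291.] med [ 0.562 -0.153  0.027] zmax 0.051 rect [ 0.553 -0.185] [0.102 0.019] 89.6 379
1.35 [6.75032127e-01 4.92177834e-06 4.04689707e-01] [-5.59884592e-07  7.07125305e-01  7.07088256e-01  2.38631185e-05] [-0.13647409  0.1794924   0.14227359]
```

View pics/a.png

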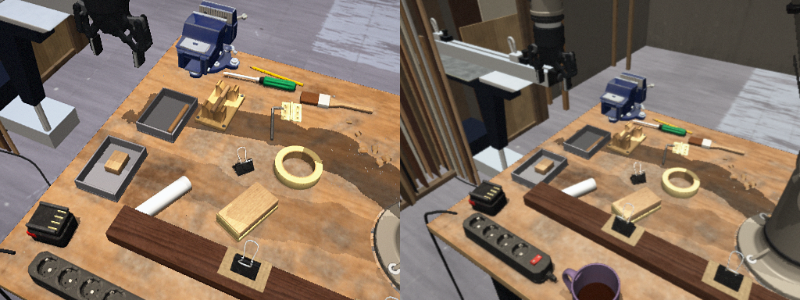

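View pics/w.png

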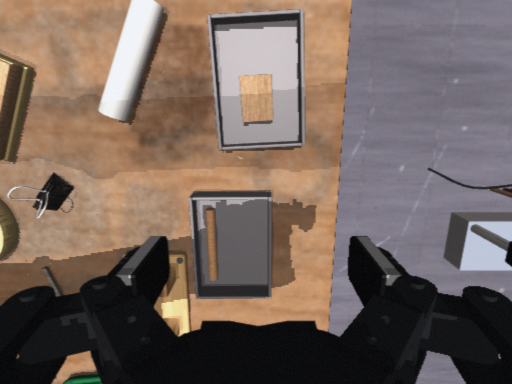

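The wrist view shows the V-block at about (175,300), the dowel tray at (235,243), and the block tray at (258,80). The bar at (131,57) is yawed. I'll move to look down on the V-block.

```bash
python3 -m pendant '[[0.0854,-0.03,-0.014,0.007,0],[0.0854,-0.03,-0.014,0.007,0],[0.0854,-0.03,-0.014,0.007,0],[0.0854,-0.03,-0.014,0.007,0],[0.0854,-0.03,-0.014,0.007,0],[0.0854,-0.03,-0.014,0.007,0],[0.0854,-0.03,-0.014,0.007,0],[0.0854,-0.03,-0.014,0.007,0],[0.0854,0,0,0,0]]'
python3 - <<'E'
from h import *
o=show("wrist")["wrist"]; cv2.imwrite("pics/w2.png",o[0])
look(["v_block","v_face_near","v_face_far","dowel_a","dowel_tray"],"wrist",o[2],o[1])
P=o[2]; z=P[...,2]
near=(abs(P[...,0]-.538)<.06)&(abs(P[...,1]+.19)<.09)&(o[1]>0)
for lo,hi in((.046,.054),(.008,.016)):
    q=P[near&(z>lo)&(z<hi)][:,:2].astype(np.float32); print(lo,len(q),cv2.minAreaRect(q),q.min(0),q.max(0))
top=P[near&(z>.046)]
for s in(1,):
    ys=top[:,1]; print(np.histogram(ys,20))
s=bot.get_obs();print(s["t"],s["eef_pos"],s["tool_rot"])
E
```

```text
t: 2.1
eef_pos: [0.5586, -0.2478, 0.3475]
tool_rot: [-0.0, 0.711, 0.703, -0.003]
contact_force: [-1.5, -0.6, 0.2]
gripper_width: 1.004
grasp_force: 0.0
v_block 0.83 [238. 110.] med [ 0.543 -0.176  0.013] zmax 0.052 rect [ 0.535 -0.182] [0.135 0.086] 89.8 10054
v_block 0.54 [247.  80.] med [ 0.554 -0.152  0.048] zmax 0.052 rect [ 0.553 -0.179] [0.11  0.025] 88.3 1525
v_face_near 0.6 [211.  82.] med [ 0.52  -0.152  0.047] zmax 0.052 rect [ 0.52  -0.181] [0.031 0.118] 4.7 1632
v_face_far 0.63 [250.  77.] med [ 0.554 -0.152  0.049] zmax 0.052 rect [ 0.553 -0.186] [0.111 0.025] 87.8 1515
dowel_a 0.88 [233. 106.] med [ 0.537 -0.175  0.046] zmax 0.048 rect [ 0.534 -0.18 ] [0.102 0.016] 89.8 1605
dowel_a 0.66 [317.  40.] med [ 0.614 -0.116  0.016] zmax 0.018 rect [ 0.616 -0.116] [0.014 0.071] 1.3 1109
dowel_tray 0.86 [354.  51.] med [ 0.653 -0.124  0.006] zmax 0.032 rect [ 0.65  -0.124] [0.115 0.091] 0.5 10559
0.046 2848 ((0.5359361171722412, -0.18180499970912933), (0.10543038696050644, 0.05595812201499939), 89.76799011230469) [ 0.5078568 -0.2344641] [ 0.564103   -0.12909544]
0.008 7293 ((0.5442103743553162, -0.17477041482925415), (0.1496172547340393, 0.10013879090547562), 89.6675033569336) [ 0.49399158 -0.24967691] [ 0.59431285 -0.10024498]
(array([ 1471,  1928,  2203, 13527, 11603,  2154,   301,    72,    61,
          58,    58,    59,    65,    56,    67,    67,   269,   380,
         370,   337]), array([-0.25717856, -0.25077441, -0.24437025, -0.2379661 , -0.23156194,
       -0.22515778, -0.21875363, -0.21234947, -0.20594531, -0.19954116,
       -0.193137  , -0.18673285, -0.18032869, -0.17392453, -0.16752038,
       -0.16111622, -0.15471207, -0.14830791, -0.14190375, -0.1354996 ,
       -0.12909544]))
2.4 [ 0.56393029 -0.23837345  0.34898466] [9.59519248e-05 7.06171844e-01 7.08040284e-01 5.24045786e-04]
```

View pics/w2.png

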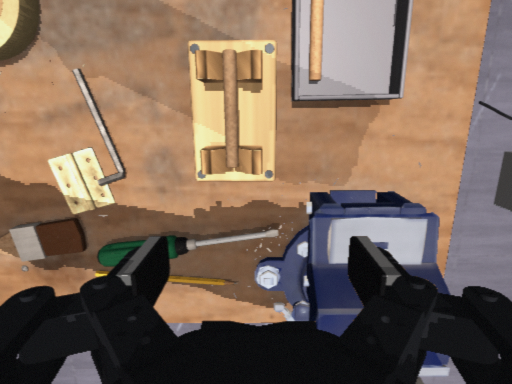

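The V-block is at about (235,110), with the dowel in it at (232,105). The arm was still settling in that shot, so I'll re-measure at rest.

Run:
```python
from h import *
o=show("wrist")["wrist"]; P=o[2]; z=P[...,2]
near=(abs(P[...,0]-.538)<.05)&(abs(P[...,1]+.18)<.06)&(o[1]>0)
q=P[near&(z>.046)&(z<.054)][:,:2].astype(np.float32); print(cv2.minAreaRect(q),q.min(0),q.max(0))
look(["dowel_a"],"wrist",P,o[1])
s=bot.get_obs();print(s["t"],s["eef_pos"],s["tool_rot"])
```

```text
((0.5334612727165222, -0.18583470582962036), (0.10493257641792297, 0.055959682911634445), 89.9627685546875) [ 0.50545883 -0.23831853] [ 0.5614277  -0.13337004]
dowel_a 0.85 [309.  48.] med [ 0.612 -0.114  0.015] zmax 0.017 rect [ 0.614 -0.114] [0.014 0.08 ] 0.4 1167
2.5 [ 0.56373961 -0.23865357  0.34890294] [9.64992990e-05 7.06308245e-01 7.07904323e-01 3.52378359e-04]
```

```bash
python3 -m pendant '[[0.05,0.027,-0.015,0,0],[0.05,0.026,-0.015,0,0],[0.05,0,0,0.03,0],[0.05,0,0,0.03,0],[0.05,0,0,0.03,0],[0.05,0,0,0.03,0],[0.05,0,0,0.018,0],[0.05,0,0,0.016,0],[0.05,0,0,0,0],[0.05,0,0,0,0],[0.05,0,0,0,0]]' 25
```

```text
t: 3.42
eef_pos: [0.5338, -0.1868, 0.1957]
tool_rot: [0.001, 0.707, 0.707, 0.0]
contact_force: [-0.4, -0.4, 0.1]
gripper_width: 0.589
grasp_force: 0.0
```

```bash
python3 -m pendant '[[0.0,0,0,0,0],[0.0,0,0,0,0],[0.0,0,0,0,0],[0.0,0,0,0,0],[0.0,0,0,0,0],[0.0,0,0,0,0],[0.0,0,0,0,0]]' 25
```

```text
t: 4.0
eef_pos: [0.5332, -0.1871, 0.1956]
tool_rot: [0.0, 0.707, 0.707, 0.0]
contact_force: [-1.2, 0.8, 7.1]
gripper_width: 0.129
grasp_force: 24.5
```

```bash
python3 -m pendant '[[0.0,0,0,-0.02,0],[0.0,0,0,-0.03,0],[0.0,0,0,-0.03,0],[0.0,0,0,-0.03,0],[0.0,0,0.03,-0.01,0],[0.0,0,0.03,0,0],[0.0,0,0.03,0,0],[0.0,0,0.03,0,0],[0,0,0,0,0],[0,0,0,0,0],[0,0,0,0,0],[0,0,0,0,0]]'
python3 - <<'E'
from h import *
o=show("wrist")["wrist"]; P=o[2]; z=P[...,2]; cv2.imwrite("pics/w3.png",o[0])
s=bot.get_obs();print(s["t"],s["eef_pos"],s["tool_rot"],s["gripper_width"])
near=(abs(P[...,0]-.648)<.08)&(abs(P[...,1]+.11)<.09)&(o[1]>0)
q=P[near&(z>.027)&(z<.034)][:,:2].astype(np.float32); print(cv2.minAreaRect(q),q.min(0),q.max(0),len(q))
look(["dowel_tray","dowel_a"],"wrist",P,o[1])
E
```

```text
t: 5.0
eef_pos: [0.6519, -0.1874, 0.3145]
tool_rot: [-0.0, 0.707, 0.707, -0.001]
contact_force: [0.4, -1.6, 0.0]
gripper_width: 0.128
grasp_force: 24.5
5.05 [ 0.65191498 -0.18743947  0.31464458] [-3.26115242e-04  7.07427266e-01  7.06785971e-01 -3.84625417e-04] 0.1304375562204828
((0.6410738229751587, -0.1068865954875946), (0.10014759004116058, 0.13314704596996307), 0.4415740370750427) [ 0.5906666  -0.17323798] [ 0.6915385  -0.04066838] 2245
dowel_tray 0.76 [247.  76.] med [ 0.642 -0.094  0.005] zmax 0.031 rect [ 0.643 -0.105] [0.105 0.137] 0.6 18305
dowel_a 0.88 [215.  86.] med [ 0.614 -0.1    0.015] zmax 0.017 rect [ 0.612 -0.105] [0.014 0.1  ] 0.5 1700
dowel_a 0.6 [257. 223.] med [ 0.652 -0.169  0.165] zmax 0.166 rect [ 0.655 -0.2  ] [0.02  0.134] 2.0 4856
```

View pics/w3.png

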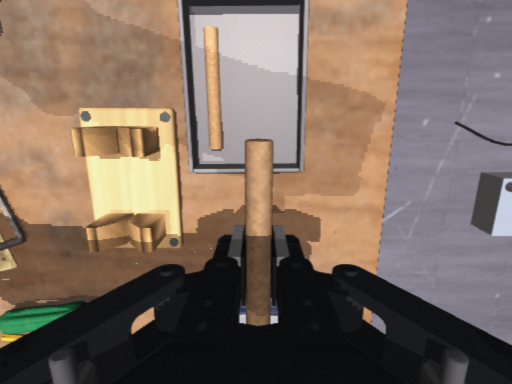

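The wrist view shows the dowel held level at (258,230). The tray spans columns 183–305, and dowel_b is at (213,90), so the space to the right of it is free.

```bash
python3 -m pendant '[[0,0.027,0,0,0],[0,0.027,0,0,0],[0,0.027,0,0,0],[0,0,0,0.03,0],[0,0,0,0.03,0],[0,0,0,0.03,0],[0,0,0,0.025,0],[0,0,0,0.012,0],[0,0,0,0.007,0],[0,0,0,0,0],[0,0,0,0,0]]'
```

```text
t: 6.07
eef_pos: [0.6535, -0.1062, 0.1818]
tool_rot: [0.001, 0.707, 0.707, 0.0]
contact_force: [0.8, 0.5, 0.5]
gripper_width: 0.125
grasp_force: 24.5
```

```bash
python3 -m pendant '[[0.03,0,0,0,0],[0.03,0,0,0,0],[0.03,0,0,0,0],[0.03,0,0,0,0],[0.03,0,0,-0.01,0],[0.03,0,0,-0.03,0],[0.03,0,0,-0.03,0],[0.03,0,0,-0.03,0],[0.03,-0.02,0,-0.03,0],[0.03,-0.03,0,-0.02,0],[0.03,0,0,0,0],[0.03,0,0,0,0]]'
python3 - <<'E'
from h import *
o=show("wrist")["wrist"]; P=o[2]; z=P[...,2]; cv2.imwrite("pics/w4.png",o[0])
s=bot.get_obs();print(s["t"],s["eef_pos"],s["tool_rot"],s["gripper_width"])
look(["dowel_a"],"wrist",P,o[1])
E
```

```text
t: 7.07
eef_pos: [0.6529, -0.159, 0.3335]
tool_rot: [0.002, 0.709, 0.706, 0.001]
contact_force: [-0.2, 0.6, -1.1]
gripper_width: 0.352
grasp_force: 0.0
7.1167 [ 0.65277362 -0.15680593  0.33184362] [5.76012921e-04 7.07727546e-01 7.06485112e-01 4.18825675e-04] 0.35188959837654865
dowel_a 0.87 [257. 114.] med [ 0.654 -0.095  0.014] zmax 0.016 rect [ 0.655 -0.099] [0.1   0.012] 89.6 1355
dowel_a 0.85 [214. 119.] med [ 0.612 -0.098  0.014] zmax 0.016 rect [ 0.612 -0.102] [0.012 0.099] 0.6 1222
```

View pics/w4.png

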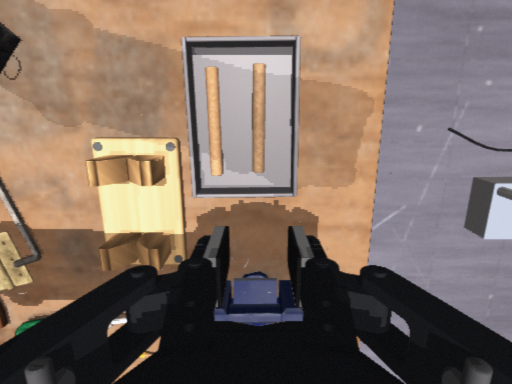

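Both dowels lie flat in the grey tray, at (214,120) and (258,118). Next I'll go and look at the bar.

```bash
python3 -m pendant '[[0.0854,0.03,-0.016,0,0],[0.0854,0.03,-0.016,0,0],[0.0854,0.03,-0.016,0,0],[0.0854,0.03,-0.016,0,0],[0.0854,0.03,-0.016,0,0],[0.0854,0.03,-0.016,0,0],[0.0854,0.03,-0.016,0,0],[0.0854,0,0,0,0],[0.0854,0,0,0,0],[0.0854,0,0,0,0],[0.0854,0,0,0,0],[0.0854,0,0,0,0]]' 30
python3 - <<'E'
from h import *
o=show("wrist")["wrist"]; P=o[2]; z=P[...,2]; cv2.imwrite("pics/w5.png",o[0])
s=bot.get_obs();print(s["t"],s["eef_pos"],s["tool_rot"],s["gripper_width"])
look(["round_bar"],"wrist",P,o[1])
m=bot.trace("round_bar","wrist")[0]["mask"]&(o[1]>0)&(z>.024); q=P[m]
c=q[:,:2].mean(0);u=np.linalg.svd(q[:,:2]-c,full_matrices=False)[2][0]; u*=np.sign(u[1])
a=(q[:,:2]-c)@u; n=np.array([-u[1],u[0]]); top=q[q[:,2]>.030]; print(c,u,np.degrees(np.arctan2(u[0],u[1])),a.min(),a.max(),c+u*(a.min()+a.max())/2+n*np.median((top[:,:2]-c)@n),len(q))
E
```

```text
t: 8.17
eef_pos: [0.5414, 0.0529, 0.3304]
tool_rot: [0.0, 0.708, 0.706, -0.0]
contact_force: [0.2, -0.4, 0.2]
gripper_width: 1.004
grasp_force: 0.0
8.2167 [0.54138136 0.05293585 0.33047602] [ 7.30898874e-05  7.07786681e-01  7.06426189e-01 -2.21070312e-04] 0.9996823167129003
round_bar 0.63 [250. 103.] med [0.535 0.125 0.03 ] zmax 0.033 rect [0.532 0.12 ] [0.146 0.035] 66.0 5461
[0.53401773 0.12370944] [0.41260463 0.91091022] 24.36855884191135 -0.0688909371486257 0.061366634973926436 [0.53227584 0.12036834] 4750
```

View pics/w5.png

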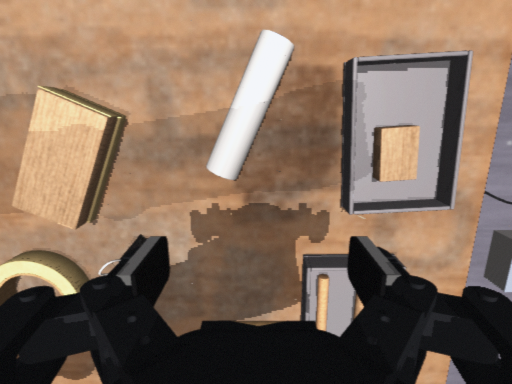

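The bar is at (250,105), tilted about 24° and clear of the sanding block and the tray. I'll turn the tool to match and descend onto it.

```bash
python3 -m pendant '[[0.07,0.034,-0.005,0,0],[0.07,0.034,-0.004,0,0],[0.07,0,0,0,6.1],[0.07,0,0,0.02,6.1],[0.07,0,0,0.03,6.1],[0.07,0,0,0.03,6.1],[0.07,0,0,0.03,0],[0.07,0,0,0.025,0],[0.07,0,0,0.015,0],[0.07,0,0,0.005,0],[0.07,0,0,0,0],[0.07,0,0,0,0]]' 50
```

```text
t: 9.32
eef_pos: [0.5325, 0.1218, 0.1762]
tool_rot: [0.0, 0.841, 0.541, 0.0]
contact_force: [-0.0, 0.6, 0.2]
gripper_width: 0.824
grasp_force: 0.0
```

```bash
python3 -m pendant '[[0.0,0,0,0,0],[0.0,0,0,0,0],[0.0,0,0,0,0],[0.0,0,0,0,0],[0.0,0,0,0,0],[0.0,0,0,0,0],[0.0,0,0,0,0],[0.0,0,0,0,0]]' 50
```

```text
t: 9.98
eef_pos: [0.5325, 0.1221, 0.177]
tool_rot: [0.0, 0.841, 0.542, 0.001]
contact_force: [-1.2, -1.0, 6.3]
gripper_width: 0.358
grasp_force: 49.0
```

```bash
python3 -m pendant '[[0,0,0,-0.02,0],[0,0,0,-0.03,0],[0,0,0,-0.03,-6.1],[0,0,0,-0.03,-6.1],[0,0,0,-0.02,-6.1],[0,0,0,0,-6.1],[0,-0.03,0.009,0,0],[0,-0.03,0.009,0,0],[0,-0.03,0.009,0,0],[0,-0.03,0.009,0,0],[0,-0.03,0.009,0,0],[0,-0.03,0.009,0,0]]'
python3 -m pendant '[[0,-0.032,0.009,0,0],[0,-0.032,0.009,0,0],[0,-0.032,0.009,0,0],[0,-0.032,0.009,0,0],[0,0,0,0,0],[0,0,0,0,0],[0,0,0,0,0],[0,0,0,0,0]]'
python3 - <<'E'
from h import *
o=show("wrist")["wrist"]; P=o[2]; z=P[...,2]; cv2.imwrite("pics/w6.png",o[0])
s=bot.get_obs();print(s["t"],s["eef_pos"],s["tool_rot"],s["gripper_width"])
near=(abs(P[...,0]-.533)<.045)&(abs(P[...,1]+.184)<.08)&(o[1]>0)
q=P[near&(z>.046)&(z<.054)][:,:2].astype(np.float32); print(cv2.minAreaRect(q),q.min(0),q.max(0),len(q))
q=P[near&(z>.006)&(z<.03)][:,:2].astype(np.float32);print("base",q.min(0),q.max(0))
look(["round_bar"],"wrist",P,o[1])
E
```

```text
t: 10.98
eef_pos: [0.586, -0.0595, 0.3061]
tool_rot: [0.0, 0.707, 0.707, 0.0]
contact_force: [1.0, 0.4, -0.9]
gripper_width: 0.355
grasp_force: 50.0
t: 11.65
eef_pos: [0.6219, -0.1843, 0.3057]
tool_rot: [-0.0, 0.706, 0.708, 0.0]
contact_force: [-0.4, 0.9, -0.9]
gripper_width: 0.357
grasp_force: 50.0
11.7 [ 0.62199051 -0.18410566  0.30572088] [-4.48943847e-04  7.06233598e-01  7.07978691e-01  2.76375814e-04] 0.35813307547298434
((0.5338263511657715, -0.18623140454292297), (0.10433845221996307, 0.05679917335510254), 89.69474029541016) [ 0.5052288  -0.23849826] [ 0.56247216 -0.1341194 ] 2089
base [ 0.4925362 -0.2537669] [ 0.57655984 -0.11820906]
round_bar 0.96 [260. 212.] med [ 0.622 -0.16   0.159] zmax 0.161 rect [ 0.623 -0.225] [0.07  0.209] 0.7 14257
```

View pics/w6.png

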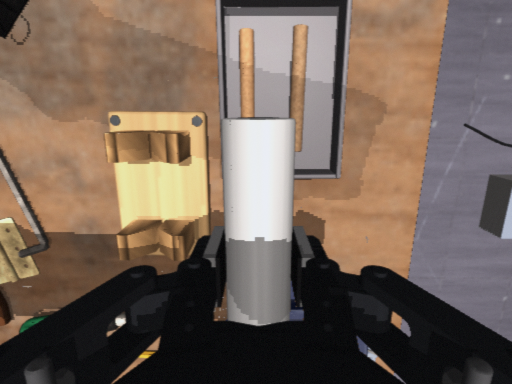

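The bar is held level and straight at (260,215). The V-block at (160,180) is empty, and its centre is confirmed as (0.534, -0.186). I'll check the bar's offset in the hand.

Run:
```python
from h import *
o=show("wrist")["wrist"]; P=o[2]; z=P[...,2]
s=bot.get_obs();print(s["t"],s["eef_pos"],s["contact_force"])
m=bot.trace("round_bar","wrist")[0]["mask"]&(o[1]>0)&(z>.12)&(z<.165)&(abs(P[...,0]-.622)<.03); q=P[m]
print(np.percentile(q[:,1],[0,.5,2,98,100]),np.percentile(q[:,2],[2,50,98]))
for y in np.arange(-.2,-.11,.01):
    r=q[abs(q[:,1]-y)<.004]; t=r[r[:,2]>.155] if len(r) else r
    if len(t)>20: print(y.round(3),np.median(t[:,0]).round(4),t[:,0].min().round(4),t[:,0].max().round(4),np.percentile(t[:,2],95).round(4))
```

```text
11.8 [ 0.62204791 -0.18446203  0.30582445] [ 0.62665663  0.62082377 -0.94513897]
[-0.2187329  -0.21348295 -0.21088485 -0.12251214 -0.12128372] [0.14828962 0.15889958 0.16147984]
-0.2 0.6222 0.6099 0.6346 0.1612
-0.19 0.6226 0.6096 0.6352 0.1613
-0.18 0.6222 0.6102 0.6345 0.1612
-0.17 0.6221 0.6096 0.6347 0.1612
-0.16 0.6221 0.6099 0.6348 0.1613
-0.15 0.6221 0.6097 0.6347 0.1613
-0.14 0.6221 0.6094 0.6347 0.1612
-0.13 0.6221 0.6094 0.6351 0.1613
-0.12 0.6224 0.6099 0.6342 0.1612
```

```bash
python3 -m pendant '[[0,0,-0.03,0,0],[0,0,-0.03,0,0],[0,0,-0.028,0,0],[0,0,0,0,0],[0,0,0,0.025,0],[0,0,0,0.025,0],[0,0,0,0.02,0],[0,0,0,0.012,0],[0,0,0,0,0],[0,0,0,0,0],[0,0,0,0,0]]'
```

```text
t: 12.77
eef_pos: [0.5347, -0.1861, 0.2248]
tool_rot: [0.001, 0.707, 0.707, 0.0]
contact_force: [0.0, 0.8, -0.6]
gripper_width: 0.356
grasp_force: 50.2
```

```bash
python3 -m pendant '[[0,0,0,0.003,0],[0,0,0,0.002,0],[0,0,0,0.002,0],[0,0,0,0.001,0],[0,0,0,0,0],[0,0,0,0,0],[0,0,0,0,0]]'
```

```text
t: 13.35
eef_pos: [0.534, -0.1861, 0.2162]
tool_rot: [0.0, 0.707, 0.707, 0.0]
contact_force: [-3.0, 0.6, 5.0]
gripper_width: 0.357
grasp_force: 50.7
```

```bash
python3 -m pendant '[[0,0,-0.0005,0,0],[0,0,0,0.0005,0],[0,0,0,0,0],[0,0,0,0,0],[0,0,0,0,0]]'
```

```text
t: 13.77
eef_pos: [0.5336, -0.1861, 0.2159]
tool_rot: [0.0, 0.707, 0.707, 0.0]
contact_force: [-3.0, 0.9, 8.5]
gripper_width: 0.356
grasp_force: 51.4
```

```bash
python3 -m pendant '[[0,0,-0.0007,0.0002,0],[0,0,0,0,0],[0,0,0,0,0],[0,0,0,0,0],[0,0,0,0,0],[0,0,0,0,0]]'
python3 - <<'E'
from h import *
o=show("scene")["scene"]; P=o[2]; cv2.imwrite("pics/s7.png",cv2.resize(o[0][60:280,120:400],None,fx=2.5,fy=2.5))
for _ in range(4):
    bot.read_camera("side"); s=bot.get_obs(); print(s["t"],s["eef_pos"].round(4),s["contact_force"].round(2),s["torque"].round(2),s["grasp_force"])
look(["round_bar"],"scene",P,o[1])
E
```

```text
t: 14.27
eef_pos: [0.5334, -0.1861, 0.2159]
tool_rot: [0.001, 0.707, 0.707, 0.001]
contact_force: [-1.8, 1.2, 8.6]
gripper_width: 0.356
grasp_force: 51.1
14.3667 [ 0.5334 -0.1861  0.2158] [-2.46  0.01  7.54] [ 0.18  0.28 -0.14] 51.13363444805145
14.4167 [ 0.5334 -0.1861  0.2159] [-1.43  1.57  7.94] [ 0.14  0.3  -0.11] 51.133586168289185
14.4667 [ 0.5334 -0.1861  0.2159] [-1.51  1.2   8.6 ] [ 0.14  0.31 -0.08] 51.133668422698975
14.5167 [ 0.5334 -0.1861  0.2159] [-2.34  0.02  7.82] [ 0.16  0.31 -0.16] 51.13373279571533
round_bar 0.79 [279. 129.] med [ 0.53  -0.152  0.067] zmax 0.072 rect [ 0.543 -0.186] [0.053 0.132] 0.4 670
```

View pics/s7.png

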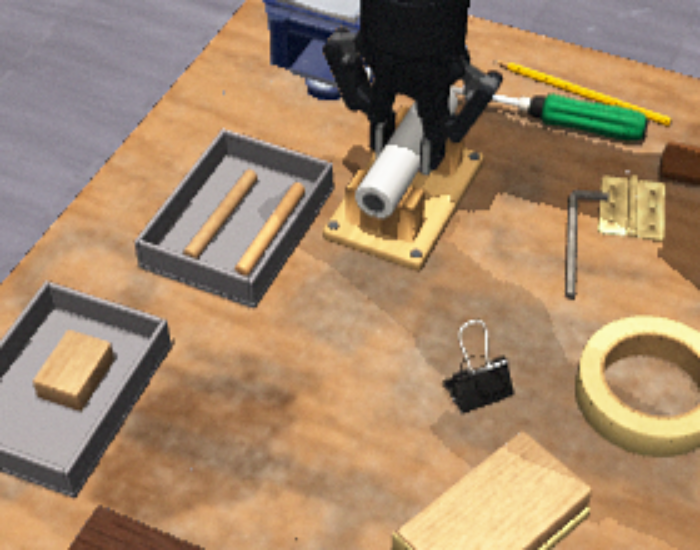

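The bar is seated level in the V at (395,180), its top measures 72 mm (71 expected), and everything else is in place. I'll add a touch more press and hand in.

```bash
python3 -m pendant '[[0,0,-0.0003,0.0003,0],[0,0,0,0,0],[0,0,0,0,0],[0,0,0,0,0],[0,0,0,0,0],[0,0,0,0,0]]' && python3 -c "
from station import bot
s=bot.get_obs();print(s['contact_force'])
f=s['contact_force']
if 7<f[2]<16 and abs(f[0])<4: print(bot.hand_in())"
```

```text
t: 15.07
eef_pos: [0.5333, -0.1861, 0.2158]
tool_rot: [0.001, 0.707, 0.707, 0.001]
contact_force: [-2.6, 1.8, 10.9]
gripper_width: 0.354
grasp_force: 51.3
[-2.5915914   1.77824095 10.87486086]
the job is handed in; nothing more can be done
None
```

I handed the job in at about 15 s: the thin dowel lies flat in the dowel tray, and the gripper is holding the bar centred in the V with about 11 N of downward force; no verdict was returned.

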